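# Set a shaft gauge: shaft on the saddle, sprung arm out to the 60 mark

## Robot

A 7-joint arm with a two-finger parallel gripper is mounted at the origin on the work surface; the furniture and walls round the work are solid. World frame = base frame: x ahead of the robot, y to its left, z up, the work surface at z = 0. Lengths are in m, angles in rad, forces in N, time in s.
With the tool pointing down it reaches from about 0.4 to 0.85 m from the base axis. Payload 10.4 kg.
Tool frame: the origin (TCP) lies between the finger pads; the fingertips stand 19 mm ahead of it and the grasp point (between the pads) is the TCP; x points along the fingers, y is the direction in which the jaws open and shut, and the axes are right-handed (so a half turn about x gives the same grasp; the last joint's range is limited). The gripper opens to 87 mm and grips with 3 to 60 N. Pads are 19 mm wide; open, the fingers measure 117 mm over their backs; the gripper's body (75 mm by 190 mm) begins 51 mm behind the grasp point.
Start: joints at [-1.309, 0.332, -0.065, 1.46, 0.022, 1.35, -0.088], TCP at [0.176, 0.6, 0.242] pointing down, gripper open.
Joint ranges: [-2.6, 2.6], [-0.5, 2.12], [-1.47, 1.34], [0.16, 2.42], [-1.27, 4.41], [0.06, 2.06], [-2.6, 2.6]. Speed limits (rad/s): [2.22, 2.22, 2.79, 2.79, 3.14, 3.14, 3.14].

## Interface

Orientations are given as a unit quaternion [x, y, z, w].
In Python, from bench import r gives the robot as it stands.
- The arm moves only by the tool drive_tool, never from a script. Its argument "motion" is a list of rows, each a list of 4 numbers: the shift along the tool's x, y, z in cm, then the turn about the tool's x in units of 5 degrees (1.0 is 5 degrees). In form: [[tx, ty, tz, twist], ...]. A call has 1 to 20 rows; each row is the pose to reach, as a shift and turn from the pose commanded when the call began, along the tool's axes at that moment; what a row does not reach only later rows make up. A row lasts 1/12 s, in which the tool goes at most 41.7 mm and 7.16 degrees, less where a joint would pass 70% of its speed; a pose out of reach is approached as far as the arm can. A call with a gripper value outside its range is refused whole. "grip" is the closure in counts, from 0 (fully open) to 255 (shut), set as the call begins (left out, the last holds). The fingers move at their own pace and stop on an object; "force" is the grip in N (left out, the last holds). Time passes only in rows, so rows that repeat a pose let the fingers close. It gives the time, the measured TCP pose, the force and the opening at its end, in the units of the state.
- r.read_state(): the state, without advancing time (a new reading comes with each control period).
- r.camera(name): name is "side" or "top" or "wrist"; returns the picture (480x640x3 uint8, red, green, blue); there is no depth.
- r.calibration(name): a dict with "fx", "fy", "cx", "cy" (pixels), "dist" ([k1, k2, p1, p2, k3] as OpenCV has them; the pictures are not rectified), "xyz" and "orientation" of the camera in the world. Camera axes: x right, y up, looking along -z (the intrinsics and any distortion apply to the point x, -y, -z); pixel columns grow to the right and rows downward; lengths in m; the calibration is good to about 2 mm. A picture is of the moment at which its call begins: read the wrist's pose just before it. calibration takes no time and is no camera call; for the wrist camera it gives the pose at the moment of the call.
- r.close_job(): hands the job in, once; it reports no verdict.
The state is a dict: "time": time; "joint_positions": joint angles; "joint_vel": joint speeds; "joint_torque": joint torques, N m; "ee_pos": TCP position; "eef_rot": TCP orientation; "ft_force": force on the tool from outside, world axes, zero at the start; "torque": the same for the moment, N m; "width": finger opening in m.
Only numpy, scipy, OpenCV 4.12 (cv2) and the standard library are available. Lean on these libraries where they do the work, as an engineer would, in place of code of your own. Each camera call takes 0.05 s, during which the arm holds its last target.

## Task

Lay the stepped steel shaft level in the V saddle of the shaft gauge, lengthwise along the gauge with its thick middle on the saddle, and let go of it. Then squeeze the black lock button on the head of the gauge's telescoping arm, draw the arm out until the 60 mm mark (the one line right across the bar) stands at the sleeve's mouth, and finish holding it there, button still squeezed, because the arm springs back if let go. Leave the shaft in the saddle and the gear, plug gauge and oil bottle where they stand.

Things in the scene. Friction and masses are not known exactly. Their poses are not given: they have to be found in the camera images.
- gauge: Shaft gauge, fixed to the table. Dark base plate 290x80x12 mm; origin: centre of its underside, +x the way the arm comes out, z up. At the -x end a grey square sleeve (26 mm, top at z = 118) on two columns, x = -145 to -35 mm; the telescoping arm slides out of its mouth, arm axis at y = 0, z = 105. At x = 115 mm, y = 0 stands the V saddle.
- saddle_seat (a point): Point on the axis of a shaft lying properly in the saddle (gauge x = 115, y = 0, z = 55 mm); x is along the groove. The saddle: steel block 34 mm long, only 21 mm wide, 90 degree V groove, lips at z = 48 mm; fingers can pass down beside it to z = 20. The arm's nose, home, ends 54 mm short of here; with the arm at 60 it stands over this point, 12 mm above the shaft.
- shaft: Stepped turned steel shaft, 105 mm long, about 0.22 kg, lying on the table. Length along its own y. Thick middle 24 mm diameter, from y = -17 to +21 mm; ends thinner (19 and 15 mm). Origin on the underside as it lies at the start, 12 mm below its axis. Either end may point either way in the saddle.
- shaft_mid (a point): Centre of the shaft's thick middle, on its axis; grasp it here across the 24 mm diameter, fingertips 5 mm or more below the axis.
- boom_grip (a point): Where to grasp the arm's head, z = 105 mm; moves with the arm; x = the way it comes out. Grey block 48x34x32 mm (x, y, z) before the sleeve's mouth. Squeeze it along y from above, within 10 mm of this point in x: fixed rubber pad at y = -19 mm, black button face at y = +25 mm, +19 when pressed (this point is then the middle). 43 mm wide, 37 squeezed. Free below down to the base plate.
- lock_button (a joint): Travel of the black lock button (30 mm long, 20 mm high) on the +y side of the arm's head: 0 = out, arm locked by the hook of its steel tongue at the sleeve; 0.006 m = fully squeezed in. Spring: 5 N at first, 10 N fully in; the arm is free beyond 0.004. Squeeze with 20 to 40 N and keep squeezing while drawing the arm.
- boom (a joint): Extension of the telescoping arm in m: 0 = home, 0.085 = end stop, 0.060 = the wanted mark at the sleeve's mouth. A spring draws it home with 3 to 4 N; let go, it springs back to about 0.012, where the hook meets its catch from outside. Locked within 1 mm of home while the button is out.
- sleeve_mouth (a point): Upper middle of the sleeve's mouth edge, where the marks on the bar's top are read: short half-width lines each 10 mm, and one thicker line right across the bar at 60 mm. All are inside the sleeve while the arm is home.
- plug_gauge: Bystander: thin plug gauge 96 mm long, 14 mm thick, lying on the table; origin centre of underside. Leave it alone.
- gear: Bystander: steel spur gear 60 mm diameter, 20 mm high; origin centre of underside. Leave it alone.
- oil_bottle: Bystander: small oil bottle 38 mm diameter, 112 mm high; origin centre of underside. Leave it alone.
Mind the look-alikes: they are no part of the job. There is more than one size of the shaft; the one meant has the size given above.

How it is judged:
On the way, in this order (a step that is already met when the one before it is completed fails the run):
1. the shaft lies in the V saddle, thick middle on it, level, let go, the arm still home (distance between shaft_mid and saddle_seat below 0.009 m and angle between the y axis of shaft and the x axis of saddle_seat, either way round below 0.12 rad and contact force between the fingers and shaft below 0.3 N and linear speed of shaft below 0.02 m/s and value of joint boom below 0.006 m), for 0.2 s.
2. the lock button is squeezed in with the arm still near home (value of joint lock_button above 0.004 m and value of joint boom below 0.03 m and contact force between the fingers and boom above 2 N), for 0.05 s.
At the end, for the whole second after the job is handed in: The arm is held by the fingers at 60 mm extension within 4 mm, at rest, the lock button squeezed in by more than 4 mm; the shaft lies untouched in the V saddle, the centre of its thick middle within 9 mm of its seat and its axis within 0.12 rad of the groove (value of joint boom between 0.056 and 0.064 m and velocity of joint boom between -0.01 and 0.01 m/s and value of joint lock_button above 0.004 m and contact force between the fingers and boom above 2 N and distance between shaft_mid and saddle_seat below 0.009 m and angle between the y axis of shaft and the x axis of saddle_seat, either way round below 0.12 rad and contact force between each of the arm, the fingers and shaft below 0.3 N and linear speed of shaft below 0.02 m/s); the arm keeps its last pose, push and grip.
It fails at once if a bystander is moved by more than 30 mm (distance of any of plug_gauge, gear, oil_bottle from where it was at the start of the episode above 0.03 m).
It also fails if it takes over 51 s, if anything falls off the work surface, if the arm or the gripper's body presses on something with over 40 N, if the wrist force passes 120 N, or if a joint passes its speed limit or range.

## Working session

There is one attempt and no reset: what is moved stays moved. The work goes in short steps, Python scripts to look and compute and a tool call to move; the robot and the scene stay as the last step left them, time stands still between calls to the robot, and variables do not carry over. Pictures are saved under pics/ and viewed, and the job is handed in when it is done.

Besides the shell and the picture viewer there is one more tool, called as name(argument=value, ...), one argument or row to a line, values as JSON. drive_tool: Moves the arm, as the interface text tells. Its arguments: {"type":"object","properties":{"motion":{"type":"array","items":{"type":"array","items":{"type":"number"}}},"grip":{"type":"number"},"force":{"type":"number"}},"required":["motion"]}

```bash
mkdir -p pics; ls
python3 - <<'E'
from bench import r
import cv2,json
s=r.read_state();print(s)
for n in("side","top","wrist"):
    print(n,r.calibration(n))
    cv2.imwrite(f"pics/{n}0.png",r.camera(n)[:,:,::-1])
E
```

```text
pics
{'time': 0.0, 'joint_positions': array([-1.30860496,  0.3328933 , -0.06467208,  1.46094658,  0.0216618 ,
        1.34990899, -0.0884937 ]), 'joint_vel': array([-7.82998381e-05,  3.84313080e-04, -1.16712954e-04, -1.26574473e-04,
       -7.27984902e-04, -3.89645862e-04, -1.88890904e-04]), 'joint_torque': array([-6.04749785e-04, -6.23258972e+01,  2.42989050e-02, -3.89896202e+01,
       -6.13931520e-02,  4.01370367e-02,  1.89455022e-04]), 'ee_pos': array([0.17553595, 0.59946339, 0.24073799]), 'eef_rot': array([ 0.0998283 ,  0.69997553, -0.10085949,  0.69992567]), 'ft_force': array([-0.42938737, -0.47599344, -0.12627088]), 'torque': array([-0.02920755,  0.06370392,  0.0009844 ]), 'width': 0.08702490799593}
side {'fx': 542.8402624016883, 'fy': 542.8402624016883, 'cx': 326.7666971232261, 'cy': 240.14451785013753, 'dist': array([0.01309265, 0.        , 0.        , 0.        , 0.        ]), 'xyz': array([0.34868576, 0.93769082, 0.7153479 ]), 'orientation': array([-0.04752988,  0.44538663,  0.88683116, -0.11358767])}
top {'fx': 563.7927867499683, 'fy': 563.7927867499683, 'cx': 316.7126274408082, 'cy': 243.27135685111756, 'dist': array([-0.01404104,  0.        ,  0.        ,  0.        ,  0.        ]), 'xyz': array([0.37257722, 0.13575287, 1.10051832]), 'orientation': array([-0.06690832,  0.07126361,  0.70723111, -0.70019207])}
wrist {'fx': 377.72971398827815, 'fy': 377.72971398827815, 'cx': 317.7400936452812, 'cy': 236.36647701918216, 'dist': array([-0.06897835,  0.        ,  0.        ,  0.        ,  0.        ]), 'xyz': array([0.09795587, 0.6215562 , 0.38435918]), 'orientation': array([-0.11989506, -0.08858283,  0.59273948,  0.79147847])}
```

View pics/side0.png

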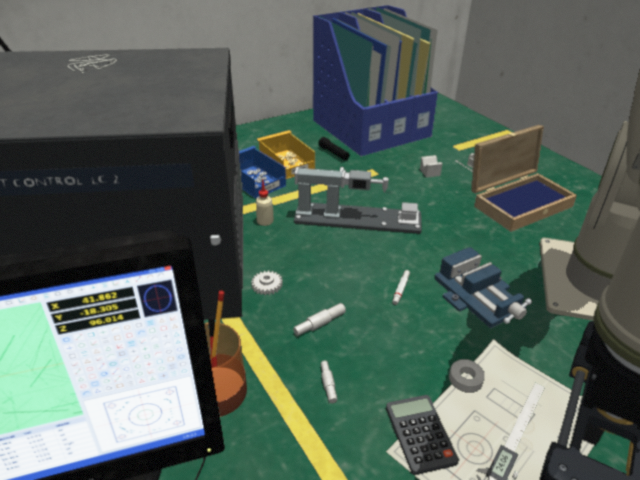

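View pics/top0.png

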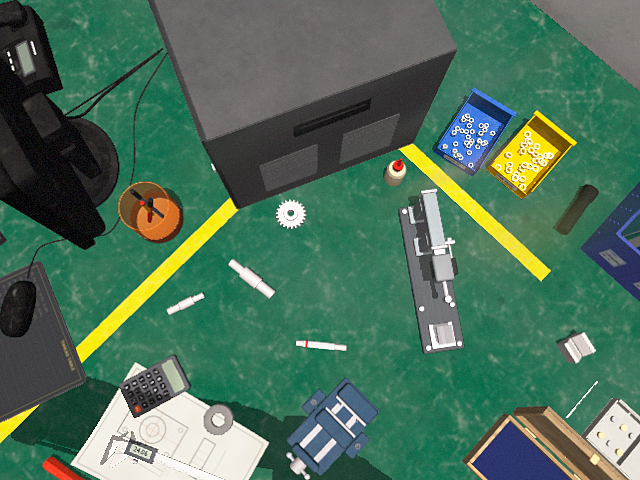

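View pics/wrist0.png

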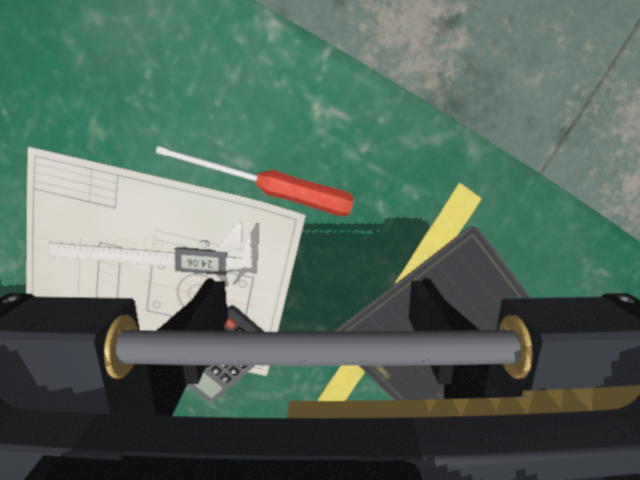

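Candidates for the shaft in the top view: (251,278), long stepped, and (185,303), a smaller copy. The white pen-like item at (321,346) is the plug gauge. I'll measure these in enlarged crops.

```bash
cat > h.py <<'E'
import numpy as np,cv2
from scipy.spatial.transform import Rotation as R
def KD(c): return np.array([[c['fx'],0,c['cx']],[0,c['fy'],c['cy']],[0,0,1.]]),np.array(c['dist'],float)
def proj(c,P):
    Rc=R.from_quat(c['orientation']).as_matrix()@np.diag([1,-1,-1.])
    K,D=KD(c); P=np.atleast_2d(np.array(P,float))
    rv=cv2.Rodrigues(Rc.T)[0]
    return cv2.projectPoints(P,rv,-Rc.T@np.array(c['xyz']),K,D)[0][:,0]
def atz(c,uv,z):
    Rc=R.from_quat(c['orientation']).as_matrix()@np.diag([1,-1,-1.])
    K,D=KD(c); uv=np.array(uv,float).reshape(-1,1,2)
    n=cv2.undistortPoints(uv,K,D)[:,0]
    d=np.c_[n,np.ones(len(n))]@Rc.T
    o=np.array(c['xyz']); z=np.broadcast_to(z,len(d))
    return o+d*((z-o[2])/d[:,2])[:,None]
def crop(img,x0,y0,w,h,s,name):
    cv2.imwrite(name,cv2.resize(img[y0:y0+h,x0:x0+w],None,fx=s,fy=s,interpolation=cv2.INTER_CUBIC))
E
python3 - <<'E'
from h import *
t=cv2.imread('pics/top0.png');s=cv2.imread('pics/side0.png')
crop(t,155,240,140,90,5,'pics/c1.png'); crop(t,380,180,100,180,3.3,'pics/c2.png')
crop(s,280,150,160,90,5,'pics/c3.png');
E
```

```text
(no output)
```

View pics/c1.png

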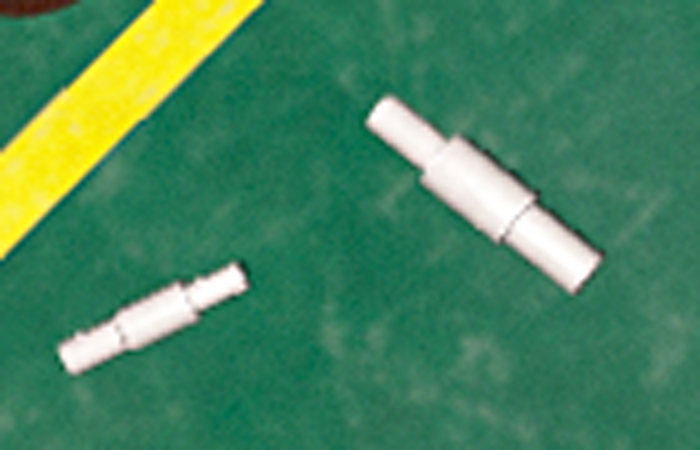

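View pics/c2.png

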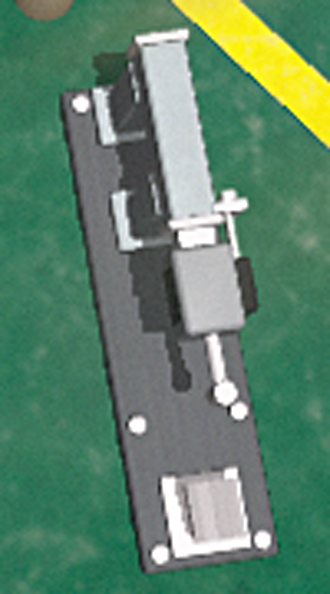

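View pics/c3.png

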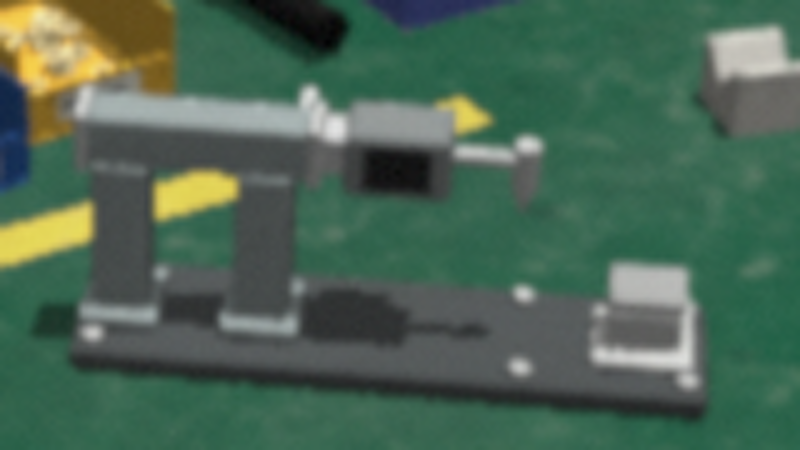

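```bash
cat > fit.py <<'E'
from h import *
from bench import r
from scipy.optimize import least_squares
ct,cs=r.calibration('top'),r.calibration('side')
o=lambda p,x,y,s:((np.array(p,float)+.5)/s-.5)+[x,y]
# rough
T2=lambda p:o(p,380,180,3.3)
S3=lambda p:o(p,280,150,5)
T1=lambda p:o(p,155,240,5)
obs=[('t',T2((62,93)),(-.145,-.04,.012)),('t',T2((145,572)),(.145,-.04,.012)),('t',T2((277,549)),(.145,.04,.012)),
('t',T2((135,38)),(-.145,-.013,.118)),('t',T2((188,33)),(-.145,.013,.118)),('t',T2((168,224)),(-.035,-.013,.118)),('t',T2((220,215)),(-.035,.013,.118)),
('s',S3((72,352)),(-.145,.04,.012)),('s',S3((702,402)),(.145,.04,.012)),('s',S3((708,303)),(.145,-.04,.012))]
def P(q,l): 
    c,s=np.cos(q[2]),np.sin(q[2]); return np.array([q[0]+c*l[0]-s*l[1],q[1]+s*l[0]+c*l[1],l[2]])
def res(q,sel='ts'):
    return np.concatenate([proj(ct if k=='t' else cs,P(q,l))[0]-uv for k,uv,l in obs if k in sel])
if __name__=='__main__':
    a=atz(ct,[T2((103,330)),T2((210,560))],.012)
    print(a, atz(cs,[S3((390,375)),S3((705,350))],.012))
    d=a[1]-a[0]
    for sel in('ts','t','s'):
        f=least_squares(res,[a[0][0],a[0][1],np.arctan2(d[1],d[0])],args=(sel,),loss='soft_l1')
        print(sel,f.x,np.round(res(f.x).reshape(-1,2),1).tolist())
    # shaft
    e=[T1((384,112)),T1((440,157)),T1((518,223)),T1((588,276))]  # thin end, step, step, thick end (axis)
    for z in(.012,): print('shaft',atz(ct,e,z), np.linalg.norm(np.diff(atz(ct,e,z),axis=0),axis=1))
    e=[T1((70,358)),T1((240,276))];b=atz(ct,e,.008);print('small',b,np.linalg.norm(b[1]-b[0]))
E
python3 fit.py
python3 - <<'E'
from h import *
s=cv2.imread('pics/side0.png')
crop(s,280,290,80,50,8,'pics/c4.png')
E
```

```text
[[ 0.51443901 -0.05458321  0.012     ]
 [ 0.3803983  -0.11069439  0.012     ]] [[ 0.51381774 -0.05281078  0.012     ]
 [ 0.37848036 -0.11091285  0.012     ]]
ts [ 0.52299834 -0.09290421 -3.01024142] [[-0.9, -1.3], [-0.3, 0.0], [1.0, 0.9], [0.1, -1.7], [-1.8, -2.1], [1.1, 0.9], [-0.3, 1.6], [3.9, -19.6], [-0.1, -20.3], [-0.5, 19.2]]
t [ 0.52281984 -0.09306218 -3.01389987] [[-0.6, -1.3], [-0.5, 0.1], [0.8, 1.1], [0.5, -1.7], [-1.5, -2.0], [1.3, 1.0], [-0.1, 1.8], [4.1, -19.8], [0.1, -20.2], [-0.5, 19.3]]
s [ 0.5127838  -0.01528803 -2.99277402] [[-40.8, 4.6], [-39.6, 6.1], [-38.2, 6.3], [-43.8, 4.4], [-45.7, 3.7], [-42.6, 7.2], [-44.0, 7.6], [-2.0, -0.7], [0.3, -1.7], [0.6, 39.8]]
shaft [[0.55261264 0.29500614 0.012     ]
 [0.53463899 0.27285492 0.012     ]
 [0.50849053 0.24221977 0.012     ]
 [0.4876312  0.21497345 0.012     ]] [0.02852593 0.04027722 0.03431434]
small [[0.45826781 0.41495712 0.008     ]
 [0.4893506  0.35024856 0.008     ]] 0.07178675063368678
```

View pics/c4.png

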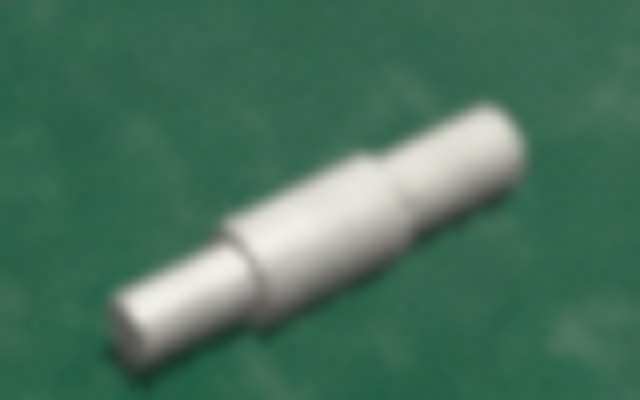

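```bash
sed -i "s/(-.145,.04,.012)),('s'/(-.145,-.04,.012)),('s'/;s/(.145,.04,.012)),('s',S3((708,303)),(.145,-.04,.012)/(.145,-.04,.012)),('s',S3((708,303)),(.145,.04,.012)/" fit.py
cat >> fit.py <<'E'
    W=lambda p:(np.array(p)/8-.06*7)+[280,290]
    e=[W((127,340)),W((243,285)),W((398,197)),W((512,130))]
    b=atz(cs,e,.012);print('shaft side',b,np.linalg.norm(np.diff(b,axis=0),axis=1))
    for l in [(.115,0,.055),(-.011,0,.105)]: print(P(f.x,l))
E
python3 fit.py
```

```text
[[ 0.51443901 -0.05458321  0.012     ]
 [ 0.3803983  -0.11069439  0.012     ]] [[ 0.51381774 -0.05281078  0.012     ]
 [ 0.37848036 -0.11091285  0.012     ]]
ts [ 0.52215753 -0.09282046 -3.01535449] [[-0.6, -1.0], [-0.7, 0.4], [0.6, 1.5], [0.5, -1.3], [-1.5, -1.7], [1.2, 1.4], [-0.2, 2.1], [-1.3, -1.0], [1.0, -0.3], [-0.8, -0.2]]
t [ 0.52281984 -0.09306218 -3.01389987] [[-0.6, -1.3], [-0.5, 0.1], [0.8, 1.1], [0.5, -1.7], [-1.5, -2.0], [1.3, 1.0], [-0.1, 1.8], [-1.5, -1.0], [0.7, -0.5], [-1.1, -0.4]]
s [ 0.52054704 -0.09125535 -3.01106515] [[-1.6, -0.1], [-1.2, 1.3], [0.1, 2.2], [-0.6, -0.4], [-2.6, -0.8], [0.3, 2.3], [-1.1, 3.0], [-0.8, -0.3], [1.7, 0.0], [-0.3, 0.1]]
shaft [[0.55261264 0.29500614 0.012     ]
 [0.53463899 0.27285492 0.012     ]
 [0.50849053 0.24221977 0.012     ]
 [0.4876312  0.21497345 0.012     ]] [0.02852593 0.04027722 0.03431434]
small [[0.45826781 0.41495712 0.008     ]
 [0.4893506  0.35024856 0.008     ]] 0.07178675063368678
shaft side [[0.55382619 0.2993169  0.012     ]
 [0.53364811 0.27659484 0.012     ]
 [0.50686545 0.24063387 0.012     ]
 [0.48650697 0.21232278 0.012     ]] [0.03038827 0.04483862 0.03487099]
[ 0.4065253  -0.10622342  0.055     ]
[ 0.53145346 -0.08982362  0.105     ]
```

```bash
cat >> h.py <<'E'
def st():
    from bench import r
    s=r.read_state(); Rt=R.from_quat(s['eef_rot']).as_matrix(); return s,Rt
def go(p,jawdeg=None):
    """needed motion row from measured pose: cm in tool axes, twist units"""
    s,Rt=st(); d=Rt.T@(np.array(p)-s['ee_pos'])*100
    tw=0
    if jawdeg is not None:
        v=Rt.T@np.array([np.cos(np.radians(jawdeg)),np.sin(np.radians(jawdeg)),0])
        a=np.degrees(np.arctan2(v[2],v[1])); a=(a+90)%180-90; tw=a/5
    y=Rt[:,1]; print('t',s['time'],'pos',np.round(s['ee_pos'],4),'jaw',round(np.degrees(np.arctan2(y[1],y[0])),2),'tilt',np.round(Rt[:2,0],4),'w',round(s['width'],4),'q',np.round(s['joint_positions'],2),'F',np.round(s['ft_force'],1))
    print('ROW',np.round(np.r_[d,tw],2)); return np.r_[d,tw]
E
python3 - <<'E'
from h import *
print(st()[1])
go((.521,.258,.16),-39.1)
go((.521,.258,.16),97.3)
E
```

```text
[[-2.43737061e-04  2.81011714e-01  9.59704307e-01]
 [-1.01010233e-03  9.59703777e-01 -2.81011816e-01]
 [-9.99999460e-01 -1.03789255e-03  4.99352088e-05]]
t 0.15 pos [0.1755 0.5996 0.241 ] jaw 73.68 tilt [-0.0002 -0.001 ] w 0.0871 q [-1.31  0.33 -0.06  1.46  0.02  1.35 -0.09] F [-0.6 -0.   0.1]
ROW [  8.12 -23.06  42.75 -13.44]
t 0.15 pos [0.1755 0.5996 0.241 ] jaw 73.68 tilt [-0.0002 -0.001 ] w 0.0871 q [-1.31  0.33 -0.06  1.46  0.02  1.35 -0.09] F [-0.6 -0.   0.1]
ROW [  8.12 -23.06  42.75  -4.72]
```

Run:
```python
from h import *
from bench import r
s,Rt=st();c=r.calibration('wrist')
for d in [(0,0,0),(.1,0,0),(.2,0,0),(.14,0,-.06),(.14,0,-.1),(.14,0,-.14)]:
    print(d,proj(c,s['ee_pos']+Rt@np.array(d))[0])
```

```text
(0, 0, 0) [320.01710793 317.69323099]
(0.1, 0, 0) [319.27137668 244.14620736]
(0.2, 0, 0) [318.92682165 210.41671165]
(0.14, 0, -0.06) [319.13644765 149.62983151]
(0.14, 0, -0.1) [319.1526588   92.48757382]
(0.14, 0, -0.14) [319.16452172  31.68895527]
```

drive_tool(
  motion=[
    [0,-23.06,42.75,22.56],
    [0,-23.06,42.75,22.56],
    [0,-23.06,42.75,22.56],
    [0,-23.06,42.75,22.56],
    [0,-23.06,42.75,22.56],
    [0,-23.06,42.75,22.56],
    [0,-23.06,42.75,22.56],
    [0,-23.06,42.75,22.56],
    [0,-23.06,42.75,22.56],
    [0,-23.06,42.75,22.56],
    [9,-23.06,42.75,22.56],
    [9,-23.06,42.75,22.56],
    [9,-23.06,42.75,22.56],
    [9,-23.06,42.75,22.56],
    [9,-23.06,42.75,22.56],
    [9,-23.06,42.75,22.56],
    [9,-23.06,42.75,22.56],
    [9,-23.06,42.75,22.56],
    [9,-23.06,42.75,22.56],
    [9,-23.06,42.75,22.56],
  ],
  grip=0,
)

```text
time: 1.82
ee_pos: [0.521, 0.2585, 0.1516]
eef_rot: [0.638, 0.305, -0.638, 0.305]
ft_force: [-1.0, 0.2, -1.1]
width: 0.0871
```

Run:
```python
from h import *
from bench import r
go((.521,.258,.0225),-39.1)
import pickle
c=r.calibration('wrist');im=r.camera('wrist')[:,:,::-1]
pickle.dump(c,open('cw1.pkl','wb'))
cv2.imwrite('pics/w1.png',im);crop(im,230,140,180,170,3.5,'pics/w1c.png')
```

```text
t 1.8167 pos [0.521  0.2585 0.1516] jaw -38.97 tilt [0.     0.0002] w 0.0871 q [-0.9   0.32  0.44  1.71 -0.15  1.14 -1.1 ] F [-1.   0.2 -1.1]
ROW [12.91  0.03  0.05  0.03]
```

View pics/w1.png

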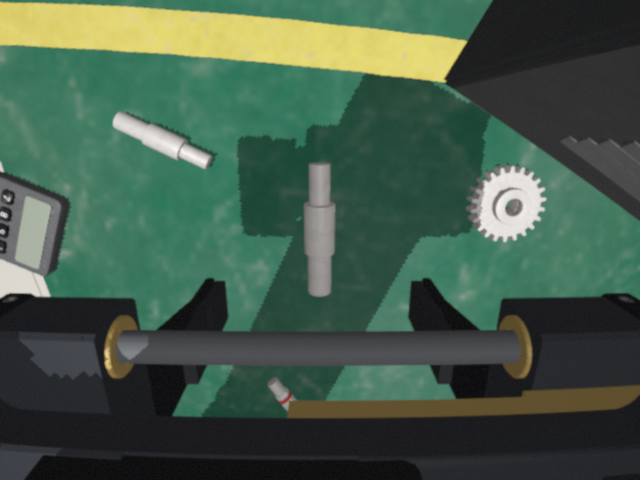

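View pics/w1c.png

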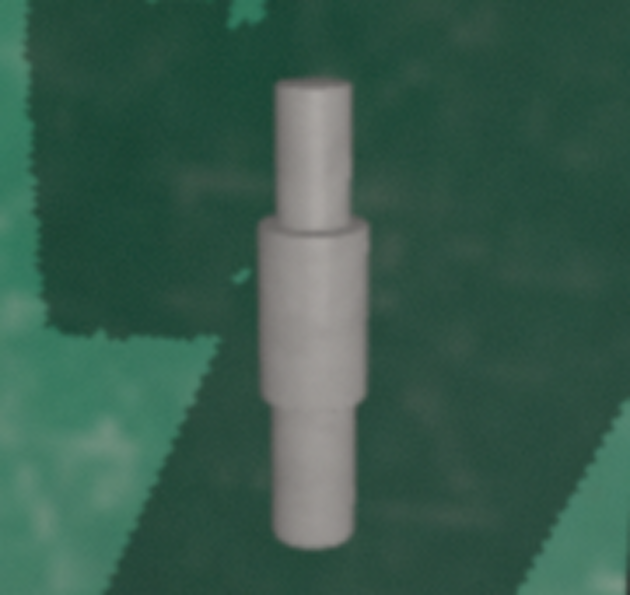

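Run:
```python
from h import *
import pickle
c=pickle.load(open('cw1.pkl','rb'))
o=lambda p:((np.array(p,float)+.5)/3.5-.5)+[230,140]
b=atz(c,[o((259,228)),o((369,228)),o((262,398)),o((367,398))],.012)
m=b.mean(0);print(b,m,np.linalg.norm(b[0]-b[1]),np.linalg.norm(b[0]-b[2]))
d=(b[0]+b[1]-b[2]-b[3]);print(np.degrees(np.arctan2(d[1],d[0])))
go((m[0],m[1],.0225),-39.1)
```

```text
[[0.52502002 0.27916137 0.012     ]
 [0.54371149 0.26402212 0.012     ]
 [0.50037707 0.24834462 0.012     ]
 [0.51893212 0.23331438 0.012     ]] [0.52201017 0.25621062 0.012     ] 0.024053439119863802 0.03945817145872882
51.22525502499662
t 1.8667 pos [0.5211 0.2585 0.1516] jaw -39.01 tilt [0.0001 0.0003] w 0.0871 q [-0.9   0.32  0.44  1.71 -0.15  1.14 -1.1 ] F [-0.3  0.6 -0.1]
ROW [12.91  0.22  0.12  0.02]
```

drive_tool(
  motion=[
    [3,0.2,0.1,0],
    [6,0.2,0.1,0],
    [9,0.2,0.1,0],
    [11,0.2,0.1,0],
    [12,0.2,0.1,0],
    [12.6,0.2,0.1,0],
    [12.8,0.2,0.1,0],
    [12.8,0.2,0.1,0],
    [12.8,0.2,0.1,0],
  ],
  grip=0,
  force=30,
)

```text
time: 2.62
ee_pos: [0.5228, 0.2568, 0.0248]
eef_rot: [0.639, 0.304, -0.638, 0.304]
ft_force: [0.6, 0.3, -0.6]
width: 0.0872
```

drive_tool(
  motion=[
    [0,0,0,0],
    [0,0,0,0],
    [0,0,0,0],
    [0,0,0,0],
    [0,0,0,0],
    [0,0,0,0],
    [0,0,0,0],
    [0,0,0,0],
    [0,0,0,0],
    [0,0,0,0],
  ],
  grip=255,
  force=30,
)

```text
time: 3.45
ee_pos: [0.522, 0.2564, 0.0235]
eef_rot: [-0.639, -0.304, 0.639, -0.304]
ft_force: [-0.2, 0.4, 0.1]
width: 0.0282
```

drive_tool(
  motion=[
    [0,0,0,0],
    [0,0,0,0],
    [0,0,0,0],
    [0,0,0,0],
  ],
)

```text
time: 3.78
ee_pos: [0.5219, 0.2565, 0.0235]
eef_rot: [-0.639, -0.304, 0.639, -0.304]
ft_force: [-0.5, 0.0, -0.9]
width: 0.0221
```

drive_tool(
  motion=[
    [-0.5,0,0,0],
    [-2,0,0,0],
    [-4,0,0,0],
    [-7,0,0,0],
    [-10,0,0,0],
    [-13,0,0,0],
    [-15,0,0,0],
    [-15,0,0,0],
    [-15,0,0,0],
  ],
)

```text
time: 4.53
ee_pos: [0.5224, 0.2565, 0.1744]
eef_rot: [0.639, 0.304, -0.638, 0.304]
ft_force: [-0.4, 0.4, -2.9]
width: 0.0219
```

Run:
```python
from h import *
from bench import r
go((.408,-.107,.18),-82.7)
im=r.camera('wrist')[:,:,::-1]
cv2.imwrite('pics/w2.png',im)
```

```text
t 4.5333 pos [0.5224 0.2565 0.1744] jaw -39.13 tilt [0.0014 0.0013] w 0.0219 q [-0.91  0.29  0.45  1.69 -0.14  1.19 -1.11] F [-0.4  0.4 -2.9]
ROW [-0.62 14.07 35.41  8.71]
```

View pics/w2.png

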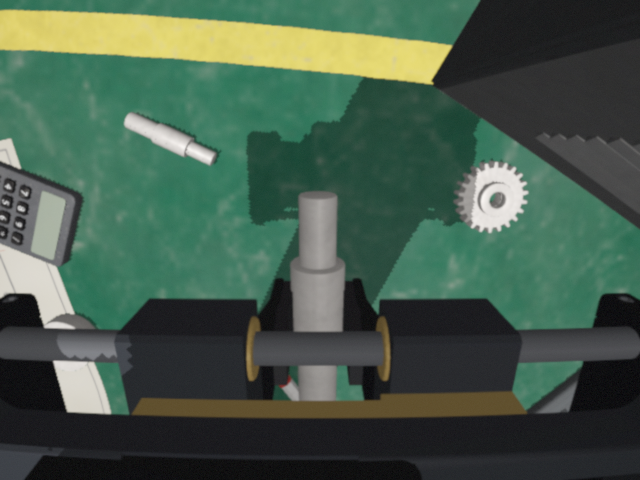

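drive_tool(
  motion=[
    [-0.6,1.4,3.5,0.9],
    [-0.6,2.8,7.1,1.7],
    [-0.6,4.2,10.6,2.6],
    [-0.6,5.6,14.2,3.5],
    [-0.6,7.0,17.7,4.4],
    [-0.6,8.4,21.2,5.2],
    [-0.6,9.8,24.8,6.1],
    [-0.6,11.2,28.3,7.0],
    [-0.6,12.7,31.9,7.8],
    [-0.6,13.6,34.3,8.4],
    [-0.6,14.07,35.41,8.71],
    [-0.6,14.07,35.41,8.71],
    [-0.6,14.07,35.41,8.71],
    [-0.6,14.07,35.41,8.71],
    [-0.6,14.07,35.41,8.71],
  ],
)

```text
time: 5.83
ee_pos: [0.4079, -0.1058, 0.1791]
eef_rot: [-0.705, -0.046, 0.706, -0.046]
ft_force: [0.4, -0.2, -2.3]
width: 0.0217
```

Run:
```python
from h import *
from bench import r
go((.408,-.107,.18),-82.7)
import pickle
c=r.calibration('wrist');s,Rt=st()
pickle.dump((c,s,Rt),open('cw3.pkl','wb'))
im=r.camera('wrist')[:,:,::-1]
cv2.imwrite('pics/w3.png',im);crop(im,220,60,200,220,2.7,'pics/w3c.png')
crop(im,220,180,200,140,4,'pics/w3d.png')
t=r.camera('top')[:,:,::-1];cv2.imwrite('pics/t3.png',t)
s=r.camera('side')[:,:,::-1];cv2.imwrite('pics/s3.png',s);crop(s,270,100,200,150,4,'pics/s3c.png')
```

```text
t 5.8333 pos [ 0.4079 -0.1058  0.1791] jaw -82.5 tilt [-0.0008 -0.0004] w 0.0217 q [-0.64 -0.15  0.74  2.08  0.11  1.18 -1.39] F [ 0.4 -0.2 -2.3]
ROW [-0.09  0.12  0.01  0.04]
```

View pics/w3.png

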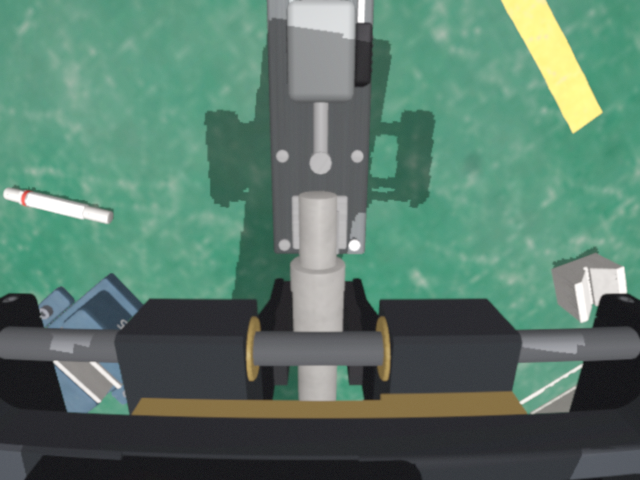

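View pics/w3c.png

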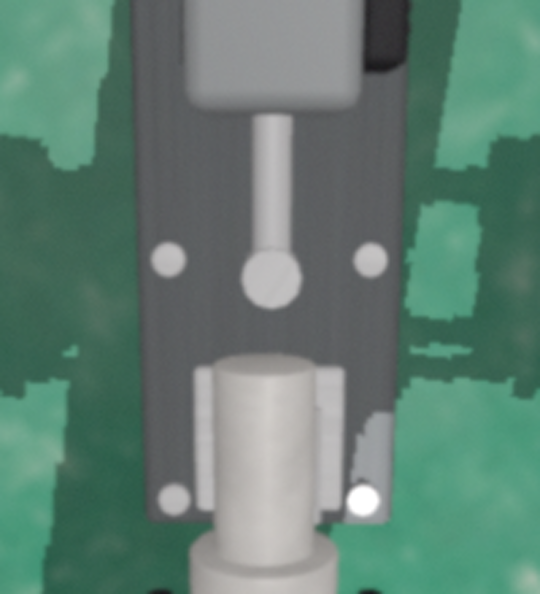

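View pics/w3d.png

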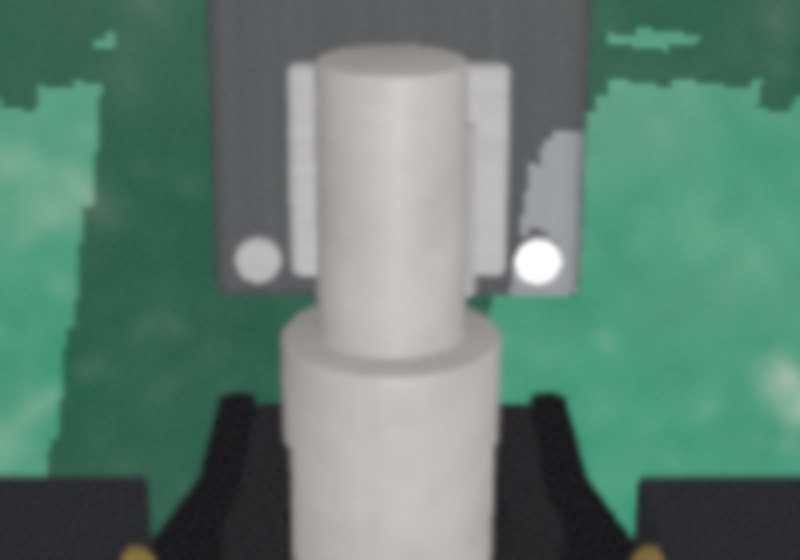

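View pics/s3c.png

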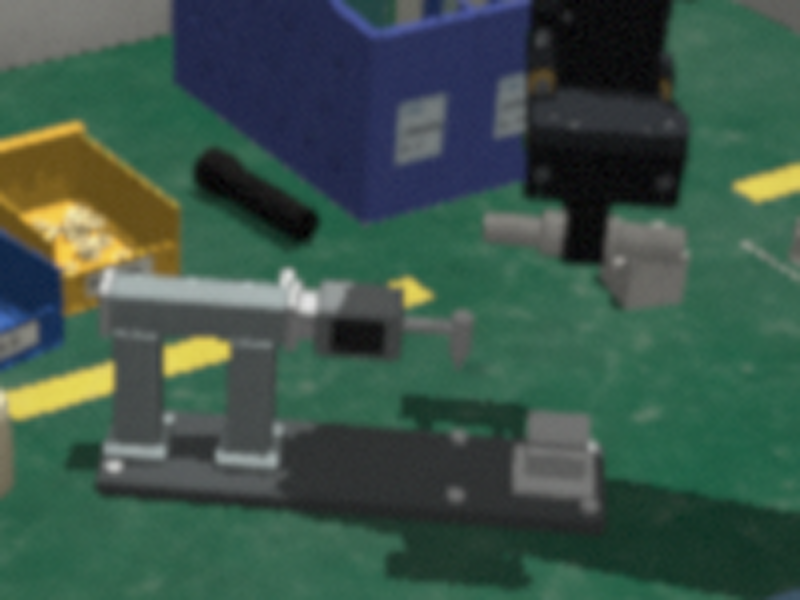

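Run:
```python
from h import *
import pickle
c,s,Rt=pickle.load(open('cw3.pkl','rb'))
o=lambda p,q=2.7,a=(220,60):((np.array(p,float)+.5)/q-.5)+a
b=atz(c,[o((150,522)),o((390,522)),o((141,250)),o((402,250)),o((134,30)),o((409,30))],.012)
print(b)
for i in(0,2,4): print('w',np.linalg.norm(b[i]-b[i+1]),'mid',(b[i]+b[i+1])/2)
for i in(0,1):
    d=b[4+i]-b[i];print(np.degrees(np.arctan2(d[1],d[0])))
d=b[1]-b[0];print('end',np.degrees(np.arctan2(d[1],d[0])))
e=(b[0]+b[1])/2
for a in(7.3,7.0,7.6):
    u=np.array([np.cos(np.radians(a)),np.sin(np.radians(a))]); print(a,'seat',e[:2]+.03*u)
# nose, head at z .121
n=atz(c,[o((272,277))],.118);print('nose',n)
h=atz(c,[o((187,100)),o((361,100))],.121);print('head front',h,np.linalg.norm(h[0]-h[1]),h.mean(0))
# shaft step in tool frame
q=atz(c,[o((282,335),4,(220,180)),o((500,335),4,(220,180)),o((392,48),4,(220,180))],s['ee_pos'][2]-.0115)
print('step tool',(q-s['ee_pos'])@Rt)
```

```text
[[ 0.3737318  -0.0740626   0.012     ]
 [ 0.38378814 -0.1510929   0.012     ]
 [ 0.45944793 -0.06291908  0.012     ]
 [ 0.46960376 -0.14044367  0.012     ]
 [ 0.52082213 -0.05476833  0.012     ]
 [ 0.53100877 -0.13232244  0.012     ]]
w 0.07768396279519914 mid [ 0.37875997 -0.11257775  0.012     ]
w 0.07818696582669335 mid [ 0.46452585 -0.10168137  0.012     ]
w 0.07822025174981237 mid [ 0.52591545 -0.09354539  0.012     ]
7.472988430134534
7.265944241436613
end -82.56207690780094
7.3 seat [ 0.40851681 -0.10876581]
7.0 seat [ 0.40853636 -0.10892167]
7.6 seat [ 0.40849644 -0.10861006]
nose [[ 0.46768987 -0.10059199  0.118     ]]
head front [[ 0.49865076 -0.08039667  0.121     ]
 [ 0.5028972  -0.11272271  0.121     ]] 0.03260375088930537 [ 0.50077398 -0.09655969  0.121     ]
step tool [[ 0.01147802 -0.01103333 -0.02134374]
 [ 0.01148527  0.0129285  -0.0213187 ]
 [ 0.01145384  0.0010842  -0.05319529]]
```

Run:
```python
from h import *
go((.3928,-.1098,.0745),-82.63)
go((.4047,-.1083,.0745),-82.63)
```

```text
t 5.9833 pos [ 0.408  -0.1064  0.1794] jaw -82.57 tilt [-0.0003 -0.0003] w 0.0222 q [-0.64 -0.15  0.74  2.08  0.11  1.18 -1.39] F [ 1.2 -0.4 -2.6]
ROW [1.049e+01 1.400e-01 1.540e+00 1.000e-02]
t 5.9833 pos [ 0.408  -0.1064  0.1794] jaw -82.57 tilt [-0.0003 -0.0003] w 0.0222 q [-0.64 -0.15  0.74  2.08  0.11  1.18 -1.39] F [ 1.2 -0.4 -2.6]
ROW [1.049e+01 1.500e-01 3.400e-01 1.000e-02]
```

drive_tool(
  motion=[
    [0,0.15,0.8,0],
    [0.5,0.15,1.55,0],
    [2.5,0.15,1.55,0],
    [5,0.15,1.55,0],
    [7.5,0.15,1.55,0],
    [9.5,0.15,1.55,0],
    [10.4,0.15,1.55,0],
    [10.4,0.15,1.55,0],
    [10.4,0.15,1.2,0],
    [10.4,0.15,0.8,0],
    [10.4,0.15,0.4,0],
    [10.4,0.15,0.35,0],
    [10.4,0.15,0.35,0],
    [10.4,0.15,0.35,0],
  ],
)

```text
time: 7.15
ee_pos: [0.4046, -0.1091, 0.0758]
eef_rot: [0.706, 0.045, -0.706, 0.045]
ft_force: [-0.0, 0.2, -2.1]
width: 0.0222
```

Run:
```python
from h import *
from bench import r
go((.4047,-.1083,.0675),-82.63)
im=r.camera('wrist')[:,:,::-1]
crop(im,220,100,200,180,3.3,'pics/w4.png')
s=r.camera('side')[:,:,::-1];crop(s,320,120,120,110,5,'pics/s4.png')
```

```text
t 7.15 pos [ 0.4046 -0.1091  0.0758] jaw -82.66 tilt [0.0003 0.    ] w 0.0222 q [-0.64  0.04  0.82  2.2  -0.04  0.92 -1.24] F [-0.   0.2 -2.1]
ROW [ 0.83 -0.08 -0.02 -0.01]
```

View pics/w4.png

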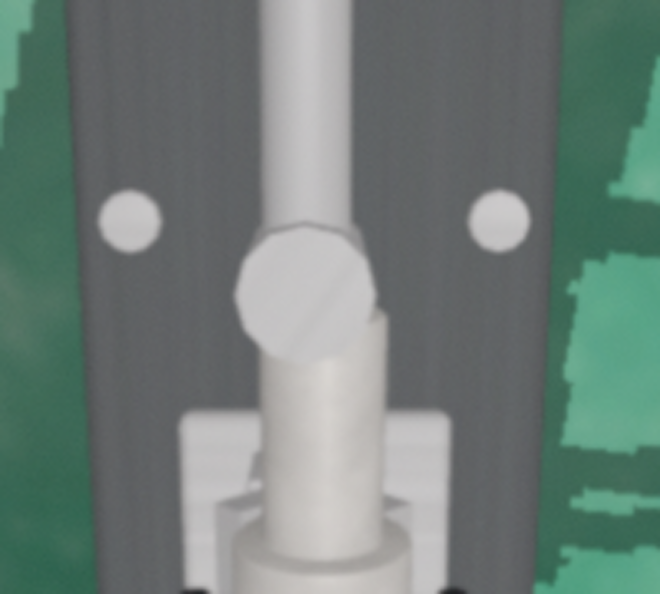

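View pics/s4.png

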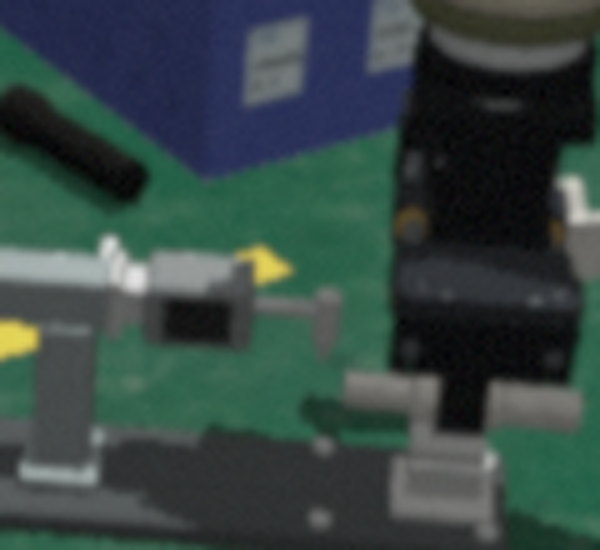

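drive_tool(
  motion=[
    [0.2,-0.1,0,0],
    [0.4,-0.1,0,0],
    [0.6,-0.1,0,0],
    [0.8,-0.1,0,0],
    [0.8,-0.1,0,0],
    [0.8,-0.1,0,0],
  ],
)

```text
time: 7.75
ee_pos: [0.4043, -0.1079, 0.0674]
eef_rot: [-0.706, -0.045, 0.706, -0.045]
ft_force: [-0.1, 1.8, -1.2]
width: 0.0221
```

Run:
```python
from h import *
from bench import r
go((.4047,-.1083,.0665),-82.63)
im=r.camera('wrist')[:,:,::-1]
crop(im,220,100,200,180,3.3,'pics/w5.png')
s=r.camera('side')[:,:,::-1];crop(s,360,160,80,80,7,'pics/s5.png')
```

```text
t 7.75 pos [ 0.4043 -0.1079  0.0674] jaw -82.67 tilt [-0.0004  0.0002] w 0.0221 q [-0.64  0.06  0.82  2.2  -0.06  0.89 -1.22] F [-0.1  1.8 -1.2]
ROW [ 0.09  0.05 -0.04 -0.01]
```

View pics/w5.png

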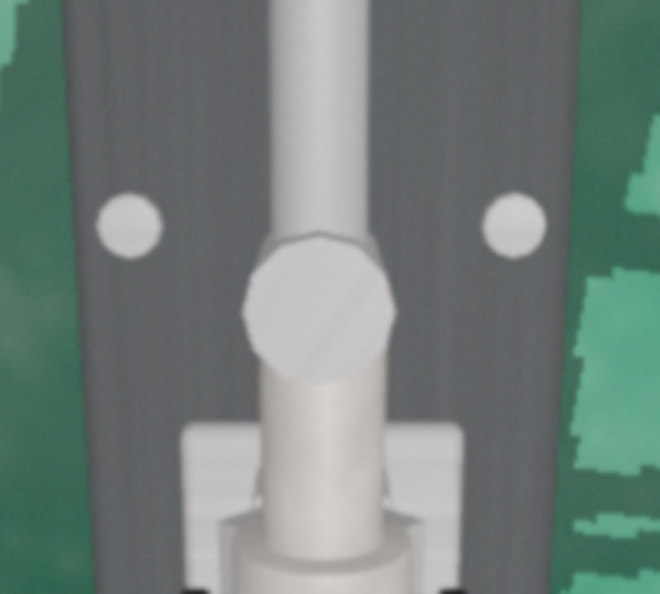

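View pics/s5.png

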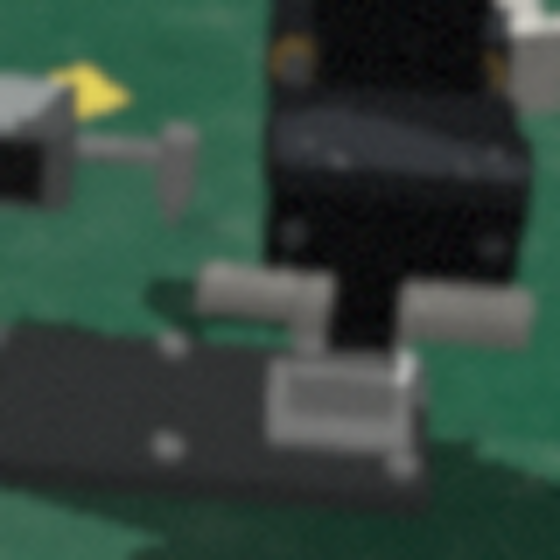

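drive_tool(
  motion=[
    [0.05,0,0,0],
    [0.1,0,0,0],
    [0.1,0,0,0],
    [0.1,0,0,0],
  ],
)

```text
time: 8.18
ee_pos: [0.4044, -0.1079, 0.067]
eef_rot: [-0.706, -0.046, 0.706, -0.045]
ft_force: [-4.7, 2.7, 10.2]
width: 0.0224
```

drive_tool(
  motion=[
    [0,0,0,0],
    [0,0,0,0],
    [0,0,0,0],
    [0,0,0,0],
    [0,0,0,0],
    [0,0,0,0],
    [0,0,0,0],
    [0,0,0,0],
  ],
  grip=0,
)

```text
time: 8.85
ee_pos: [0.4043, -0.1081, 0.0665]
eef_rot: [-0.706, -0.045, 0.706, -0.045]
ft_force: [0.3, 0.6, -0.1]
width: 0.0678
```

Run:
```python
from h import *
from bench import r
go((.4047,-.1083,.0665),-82.63)
im=r.camera('wrist')[:,:,::-1]
crop(im,220,100,200,180,3.3,'pics/w6.png')
s=r.camera('side')[:,:,::-1];crop(s,340,150,100,90,6,'pics/s6.png')
```

```text
t 8.85 pos [ 0.4043 -0.1081  0.0665] jaw -82.67 tilt [-0.  0.] w 0.0678 q [-0.64  0.07  0.82  2.21 -0.06  0.89 -1.22] F [ 0.3  0.6 -0.1]
ROW [-0.    0.03 -0.03 -0.01]
```

View pics/w6.png

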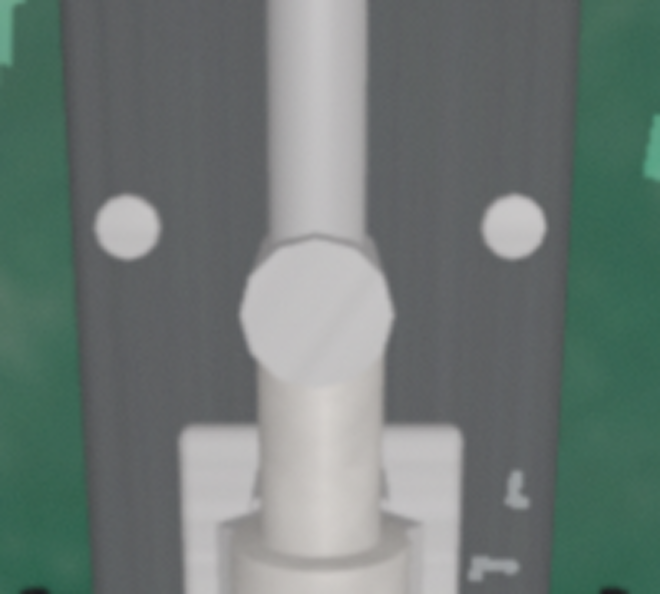

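View pics/s6.png

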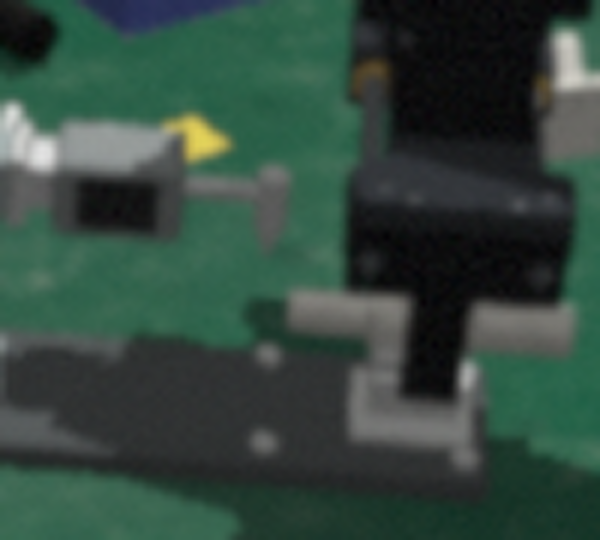

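drive_tool(
  motion=[
    [-1.5,0,0,0],
    [-4,0,0,0],
    [-7.5,0,0,0],
    [-11,0,0,0],
    [-15,0,0,0],
    [-17.5,0,0,0],
    [-17.5,0,-3,0],
    [-17.5,0,-6,0],
    [-17.5,0,-9,0],
    [-17.5,0,-11.5,0],
    [-17.5,0,-12.1,0],
    [-17.5,0,-12.1,0],
    [-17.5,0,-12.1,0],
    [-17.5,0,-12.1,0],
  ],
)

```text
time: 10.12
ee_pos: [0.5234, -0.0933, 0.2415]
eef_rot: [-0.706, -0.045, 0.706, -0.045]
ft_force: [-0.3, 0.2, -0.7]
width: 0.0872
```

Run:
```python
from h import *
from bench import r
go((.5245,-.0928,.105),-82.63)
import pickle
c=r.calibration('wrist');s,Rt=st()
pickle.dump((c,s,Rt),open('cw7.pkl','wb'))
im=r.camera('wrist')[:,:,::-1]
cv2.imwrite('pics/w7.png',im);crop(im,230,130,180,180,3.3,'pics/w7c.png')
s=r.camera('side')[:,:,::-1];crop(s,280,130,160,110,5,'pics/s7.png')
t=r.camera('top')[:,:,::-1];crop(t,380,180,110,190,3.1,'pics/t7.png')
```

```text
t 10.1167 pos [ 0.5234 -0.0933  0.2415] jaw -82.74 tilt [-0.0004  0.0005] w 0.0872 q [-0.67  0.15  0.85  1.74 -0.11  1.3  -1.24] F [-0.3  0.2 -0.7]
ROW [13.65 -0.03 -0.12 -0.02]
```

View pics/w7.png

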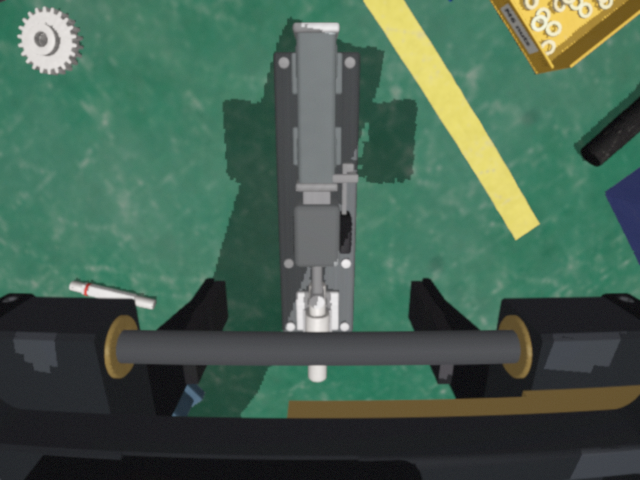

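View pics/w7c.png

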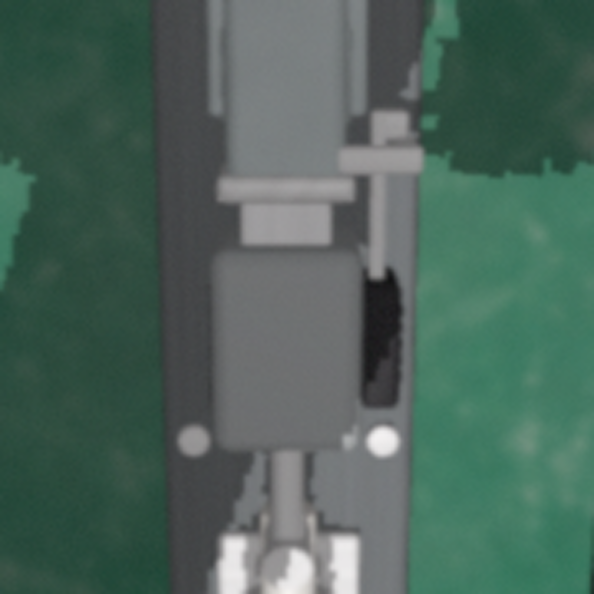

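View pics/s7.png

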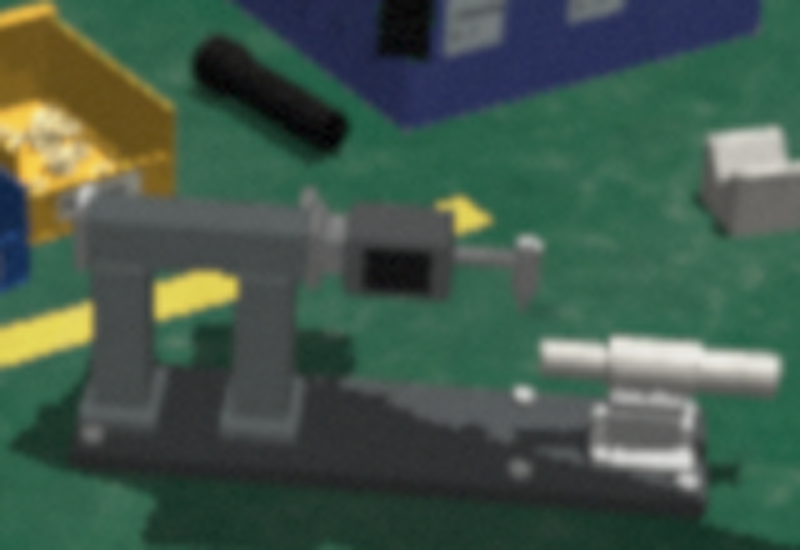

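View pics/t7.png

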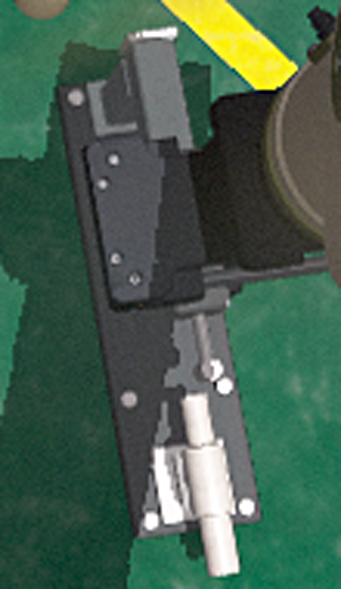

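Run:
```python
from h import *
from bench import r
import pickle
c,s,Rt=pickle.load(open('cw7.pkl','rb'))
o=lambda p,q=3.3,a=(230,130):((np.array(p,float)+.5)/q-.5)+a
h=atz(c,[o((214,252)),o((363,250)),o((216,450)),o((358,450))],.121)
print('head',h,h.mean(0),np.linalg.norm(h[0]-h[2]),np.linalg.norm(h[0]-h[1]))
b=atz(c,[o((362,270)),o((398,270)),o((362,405)),o((398,405))],.115);print('button',b.mean(0))
g=np.radians(7.35);u=np.array([np.cos(g),np.sin(g)])
seat=np.array([.4085,-.1078])
gx=lambda p:115-1000*((p[...,:2]-seat)@u)
gy=lambda p:-1000*((p[...,:2]-seat)@np.array([-u[1],u[0]]))
print(gx(h),gy(h),gx(b),gy(b))
m=atz(c,[o((217,180)),o((355,180))],.118);print('mouth',gx(m),gy(m))
cs=r.calibration('side');S=lambda p:o(p,5,(280,130))
q=atz(cs,[S((612,361)),S((700,369)),S((543,356)),S((779,373))],.055);print('shaft side',gx(q),gy(q))
ct=r.calibration('top');T=lambda p:o(p,3.1,(380,180))
q=atz(ct,[T((203,444)),T((214,517)),T((195,398)),T((225,573))],.055);print('shaft top',gx(q),gy(q))
```

```text
head [[ 0.54390539 -0.07496132  0.121     ]
 [ 0.54840148 -0.10690117  0.121     ]
 [ 0.49822315 -0.08036697  0.121     ]
 [ 0.50228841 -0.11240452  0.121     ]] [ 0.52320461 -0.09365849  0.121     ] 0.04600095679610172 0.03225475223863818
button [ 0.52734803 -0.11415613  0.115     ]
[-23.49384404 -23.86691967  22.50457801  22.57128676] [-15.24641977  17.0061748  -15.72932291  16.56504642] [-17.98858968 -17.97689999  13.85549894  13.87664473] [17.2008889  25.21228437 17.66833152 25.9510798 ]
mouth [-38.67987167 -38.61402261] [-14.48154249  15.24032038]
shaft side [ 98.49921372 137.81290948  67.50789447 172.97598599] [ 0.88917396 -0.10958668  0.60407061  1.64612726]
shaft top [ 95.55490179 138.52519504  68.04621678 171.25876986] [1.64419898 0.34046426 1.8478533  0.85260239]
```

drive_tool(
  motion=[
    [2,0,-0.1,0],
    [5,0,-0.1,0],
    [8,0,-0.1,0],
    [10.5,0,-0.1,0],
    [12.5,0,-0.1,0],
    [13.4,0,-0.1,0],
    [13.6,0,-0.1,0],
    [13.6,0,-0.1,0],
    [13.6,0,-0.1,0],
  ],
)

```text
time: 11.02
ee_pos: [0.5261, -0.0926, 0.1069]
eef_rot: [0.706, 0.045, -0.705, 0.045]
ft_force: [-0.4, 0.6, -0.7]
width: 0.0866
```

Run:
```python
from h import *
from bench import r
go((.5240,-.0929,.105),-82.63)
im=r.camera('wrist')[:,:,::-1]
cv2.imwrite('pics/w8.png',im)
s=r.camera('side')[:,:,::-1];crop(s,280,130,160,110,5,'pics/s8.png')
```

```text
t 11.0167 pos [ 0.5261 -0.0926  0.1069] jaw -82.68 tilt [0.0019 0.0003] w 0.0866 q [-0.59  0.32  0.8   1.89 -0.27  1.03 -1.13] F [-0.4  0.6 -0.7]
ROW [ 0.18 -0.    0.21 -0.01]
```

View pics/w8.png

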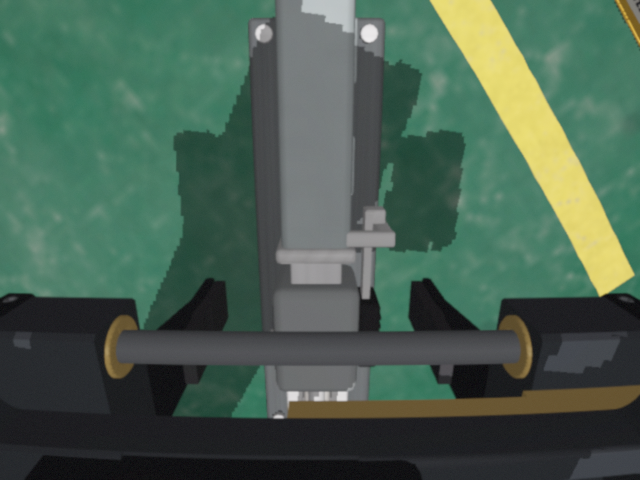

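View pics/s8.png

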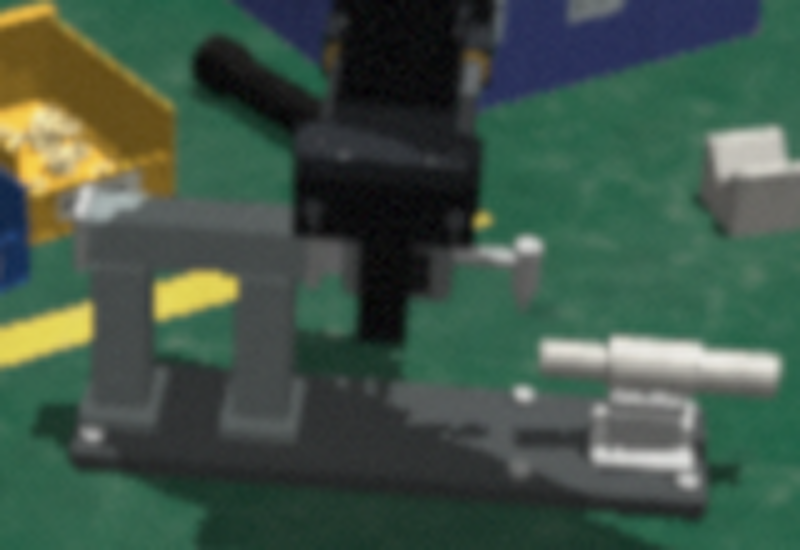

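drive_tool(
  motion=[
    [0.1,0,0.1,0],
    [0.1,0,0.1,0],
    [0.1,0,0.1,0],
    [0.1,0,0.1,0],
    [0.1,0,0.1,0],
    [0.1,0,0.1,0],
    [0.1,0,0.1,0],
    [0.1,0,0.1,0],
    [0.1,0,0.1,0],
    [0.1,0,0.1,0],
    [0.1,0,0.1,0],
    [0.1,0,0.1,0],
  ],
  grip=255,
  force=32,
)

```text
time: 12.12
ee_pos: [0.5245, -0.0934, 0.1045]
eef_rot: [0.706, 0.045, -0.706, 0.045]
ft_force: [1.7, -6.0, -2.5]
width: 0.0367
```

Run:
```python
from h import *
from bench import r
go((.5240,-.0929,.105),-82.63)
im=r.camera('wrist')[:,:,::-1]
crop(im,220,170,200,200,3,'pics/w9.png')
```

```text
t 12.1167 pos [ 0.5245 -0.0934  0.1045] jaw -82.7 tilt [ 0.0005 -0.001 ] w 0.0367 q [-0.59  0.32  0.8   1.9  -0.27  1.03 -1.13] F [ 1.7 -6.  -2.5]
ROW [-0.05 -0.06  0.04 -0.01]
```

View pics/w9.png

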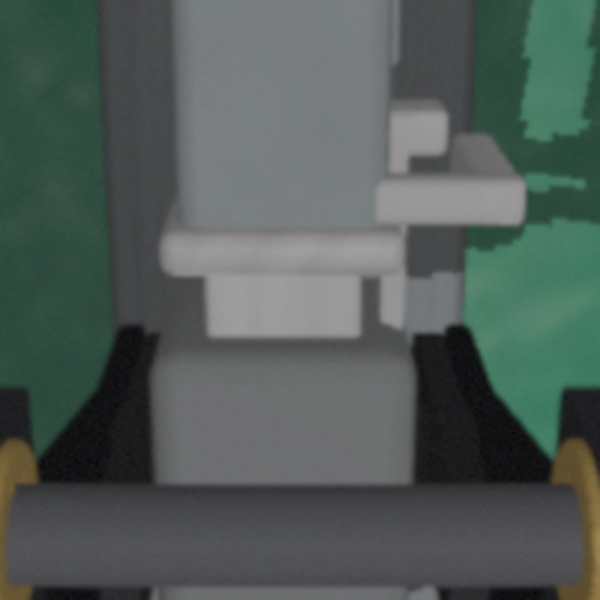

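drive_tool(
  motion=[
    [0,0,0.2,0],
    [0,0,0.6,0],
    [0,0,1.1,0],
    [0,0,1.6,0],
    [0,0,2.1,0],
    [0,0,2.6,0],
    [0,0,3.1,0],
    [0,0,3.6,0],
    [0,0,4.1,0],
    [0,0,4.6,0],
    [0,0,5.1,0],
    [0,0,5.5,0],
    [0,0,5.8,0],
    [0,0,6.0,0],
    [0,0,6.0,0],
    [0,0,6.0,0],
    [0,0,6.0,0],
  ],
)

```text
time: 13.58
ee_pos: [0.4652, -0.1011, 0.1045]
eef_rot: [0.706, 0.045, -0.705, 0.045]
ft_force: [4.6, -5.3, -6.1]
width: 0.0365
```

Run:
```python
from h import *
from bench import r
s,_=st();print((s['ee_pos']-[.5245,-.0934,.1045])*1000, np.hypot(*(s['ee_pos']-[.5245,-.0934,.1045])[:2])*1000)
go((.5240,-.0929,.105),-82.63)
im=r.camera('wrist')[:,:,::-1]
cv2.imwrite('pics/w10f.png',im)
crop(im,240,90,160,200,3,'pics/w10.png')
s=r.camera('side')[:,:,::-1];crop(s,280,130,160,110,5,'pics/s10.png')
```

```text
[-5.93190810e+01 -7.70906311e+00  2.19176340e-02] 59.81791554024448
t 13.5833 pos [ 0.4652 -0.1011  0.1045] jaw -82.7 tilt [ 0.0012 -0.0011] w 0.0365 q [-0.66  0.16  0.84  2.04 -0.14  0.99 -1.19] F [ 4.6 -5.3 -6.1]
ROW [-0.04 -0.07 -5.94 -0.01]
```

View pics/w10.png

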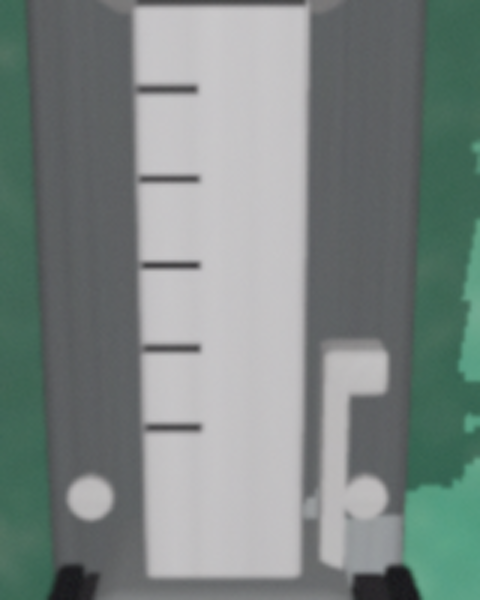

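View pics/s10.png

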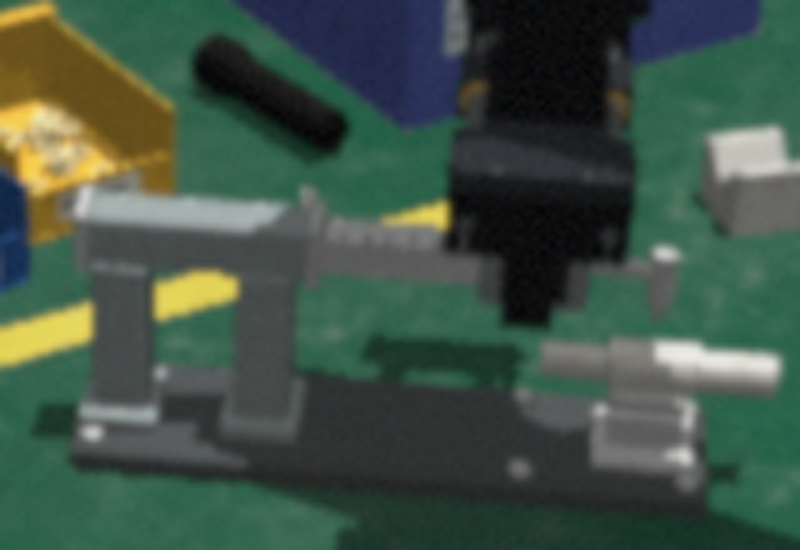

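Run:
```python
from h import *
im=cv2.imread('pics/w10f.png');crop(im,270,55,100,80,6,'pics/w10b.png')
```

```text
(no output)
```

View pics/w10b.png

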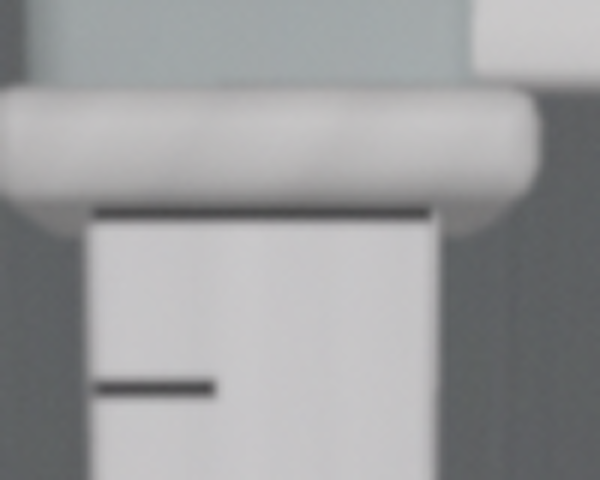

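drive_tool(
  motion=[
    [0,0,0,0],
    [0,0,0,0],
    [0,0,0,0],
    [0,0,0,0],
  ],
)

```text
time: 14.02
ee_pos: [0.4652, -0.1011, 0.1045]
eef_rot: [0.706, 0.045, -0.705, 0.045]
ft_force: [4.2, -5.4, -5.6]
width: 0.0363
```

Run:
```python
from h import *
from bench import r
s=r.read_state();print(s['time'],s['ee_pos'],s['width'],s['ft_force'],np.abs(s['joint_vel']).max())
im=r.camera('wrist')[:,:,::-1];crop(im,270,55,100,80,6,'pics/w11.png')
s=r.camera('side')[:,:,::-1];crop(s,280,130,160,110,5,'pics/s11.png')
```

```text
14.0167 [ 0.46521267 -0.10110012  0.10452157] 0.03634822753806937 [ 4.19044622 -5.43989496 -5.60934247] 0.0017251586533058203
```

View pics/w11.png

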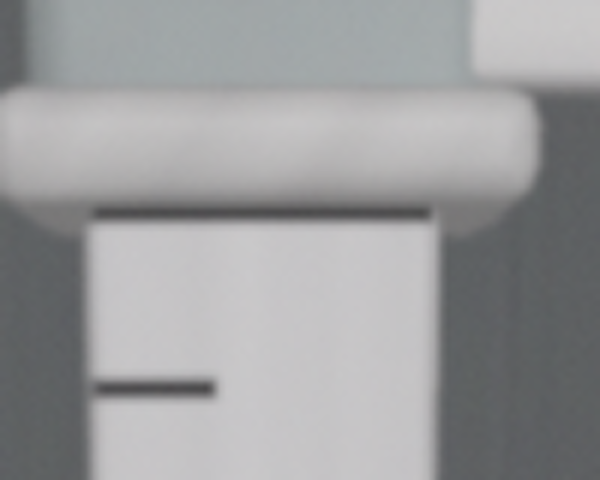

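The full-width 60 mm line stands at the collar's edge (crop row ~212) and the arm is at rest, so I'm handing in.

Run:
```python
from bench import r
print(r.close_job())
```

```text
the job is handed in; nothing more can be done
None
```

I laid the 105 mm shaft in the V saddle and let go of it. I then squeezed the lock button at 32 N, drew the arm out about 60 mm and handed the job in at about 14 s, still holding and squeezing. No verdict was given.

- **Arm:** at the last check the full-width 60 mm line stood at the sleeve's mouth, agreeing with 59.8 mm of measured tool travel. The arm was at rest.
- **Button:** the fingers stood 36.3 mm apart, against 37 mm given for a fully pressed button.
- **Shaft:** it lay level in the saddle, and from the images its middle was about 2–3 mm along the groove from the seat (limit 9 mm). After the draw, the side picture showed the nose clear above it.
- **Bystanders:** I did not touch the gear, plug gauge or oil bottle, but I did not measure them again at the end.
- **Disagreement:** before the draw, the wrist camera placed the sleeve's mouth about 3.5 mm further back than the given dimensions. I read the mark itself at the mouth, so this did not affect the final position.

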